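# Rewind the finished film

### The job

The roll in the film camera on the stand is finished: swing the small rewind lever on its top plate all the way over from the white dot to the red dot, then turn the rewind crank clockwise until it suddenly goes light because the film has come off the take-up spool. Stop there, within about one more turn, so that the film's tongue stays out of its cassette; leave the lever at red and do not disturb the canister, the lens cap and the screwdriver.

Things in the scene. Friction and masses are not known exactly. Their poses are not given: they have to be found in the camera images.
- camera: panoramic 35 mm film camera on a heavy quick-release stand, immovable. Origin: centre of the stand's underside, on the bench. x points from the film door (back, towards the robot) to the lens, y to the left seen from the back, z up. Body 62 (x) by 210 (y) mm, centred on the origin, z 50 to 134 mm, with a flat dark grey top plate at z = 134 mm; the lens reaches x = 64 mm, z up to 126 mm.
- viewfinder (a point): centre of the top of the black viewfinder block on the top plate: 24 (x) by 34 (y) mm, 18 mm above the plate; it stands in front of the rewind lever. A shutter button, 7 mm tall, is 42 mm to the right of it (-y).
- crank_axis (a point): point where the vertical axis of the rewind crank meets the top plate, at x = 0, y = +68 mm of the camera. Nothing but the orange knob stands higher than 15 mm above the plate within 48 mm of it.
- crank_knob (a point): middle of the crank's orange knob: an upright cylinder 12 mm across, spinning freely on its pin, 16 to 36 mm above the top plate, its axis 30 mm from the crank's axis. The flat arm under it is 12 mm wide, top face 15 mm above the plate; the hub is no higher. The knob can be pushed round from the side or held from above.
- crank (a joint): crank angle in rad, growing clockwise seen from above (the way it rewinds), counting on over turns; start value differs. Light (0.01 Nm) for up to 1.6 rad of slack, then the film drags steadily (0.15 to 0.18 Nm, 4 to 6 N at the knob) until it comes off, 1 to 2.6 turns from the start: then at once light (under 1 N). Stays where left. With the lever at white it blocks after a third of a turn.
- lever (a joint): angle of the rewind lever in rad: 0 at the stop by the white dot, growing clockwise seen from above, 1.0 at the stop by the red dot. It stays where it is left; 1 to 2 N at the tip moves it.
- lever_pivot (a point): point where the lever's vertical axis meets the top plate, at x = -2, y = -14 mm of the camera
- lever_tip (a point): middle of the lever's upright bright metal tab, 24 mm from the lever's axis: 10 mm long radially, 7 mm thick, 3 to 17 mm above the top plate; push its side. From the axis it points to the camera's back (-x), turned 0.5 rad towards the take-up knob at 0 and 0.5 rad towards the crank at 1.0. Nothing else stands on the back half of the plate between crank and take-up knob.
- takeup (a joint): angle of the black take-up knob in rad (30 mm across, 14 mm tall, white line on top, at x = 0, y = -78 mm of the camera), growing clockwise. It turns 0.8 rad for each rad of the crank while the crank pulls the film off the spool, and stands still in the slack and once the film has come off.
- canister: empty film canister, black with a grey lid, 34 mm across, 52 mm tall, loose on the bench; origin at the centre of its underside
- lens_cap: black lens cap, disc 64 mm across, 8 mm thick, loose on the bench; origin at the centre of its underside
- screwdriver: screwdriver with a blue handle, 150 mm long, lying loose on the bench along its x axis; origin under its middle

How it is judged (in metres and radians):
On the way, in this order (a step that is already met when the one before it is completed fails the run):
1. the rewind lever is fully over at the red dot (above 0.8 of its 1.0 rad) (value of joint lever above 0.8 rad), for 0.2 s.
2. the crank has been turned clockwise until the film came off the take-up spool (crank angle above 10.7 rad) (value of joint crank above 10.7 rad), for 0.1 s.
At the end, for the whole second after the job is handed in: The lever is at the red dot (above 0.8 rad); the film is off the take-up spool (it comes off at a crank angle of about 10.8 rad; 10.7 counts) and the crank was stopped within one and a half turns of that (below 20.2 rad) and is at rest (value of joint lever above 0.8 rad and value of joint crank between 10.7 and 20.2 rad and velocity of joint crank between -0.3 and 0.3 rad/s); the robot touches nothing.
It fails at once if the crank is turned more than one and a half turns past the point where the film comes off (value of joint crank above 20.2 rad).
It fails at once if the canister, the lens cap or the screwdriver is shifted by more than 20 mm (distance of any of canister, lens_cap, screwdriver from where it was at the start of the episode above 0.02 m).
It fails at once if the canister is knocked over (angle between canister's own z axis and vertical above 0.5 rad).
It also fails if it takes over 72 s, if anything falls off the work surface, if the arm or the gripper's body presses on something with over 40 N, if the wrist force passes 120 N, or if a joint passes its speed limit or range.

### The arm

A 7-joint arm with a two-finger parallel gripper is mounted at the origin on the work surface. World frame = base frame: x ahead of the robot, y to its left, z up, the work surface at z = 0. Lengths are in mm, angles in rad, forces in N, time in s.
With the tool pointing down it reaches from about 400 to 900 mm from the base axis. Payload 5.5 kg.
Tool frame: the origin (TCP) lies midway between the tips of the shut fingers; the grasp point (between the pads) lies 19 mm behind it; z points along the fingers, y is the line along which they close (so a half turn about z gives the same grasp; the last joint's range is limited). The gripper opens to 85 mm and grips with 20 to 120 N. Pads are 22 mm wide; open, the fingers measure 114 mm over their backs; the gripper's body (76 mm by 85 mm) begins 54 mm behind the grasp point. The pads swing forward as they close: fully open they stand 13 mm farther back than shut.
Start: joints at [1.539, 0.501, -0.427, 1.55, 0.221, 1.138, -0.21], TCP at [188.89, -621.949, 231.31] pointing down, gripper open.
Joint ranges: [-2.88, 2.88], [-0.31, 2.03], [-1.54, 1.56], [0.2, 2.42], [-1.41, 4.55], [0.19, 2.02], [-2.57, 2.57]. Speed limits (rad/s): [2.57, 2.57, 3.14, 3.14, 3.14, 3.14, 3.14].

### API

Orientations are given as [roll, pitch, yaw] about the fixed x, y, z axes, in that order (R = Rz(yaw) Ry(pitch) Rx(roll)).
In Python, from cell import observe, get_image, camera_params, job_done gives the robot as it stands.
- The arm moves only by the tool jog_arm, never from a script. Its argument "plan" is a list of rows, each a list of 7 numbers: the finger opening in m, from 0 to 0.0854, then the shift along the tool's x, y, z in m, then the turn, a rotation vector about the tool's x, y, z in rad. In form: [[gripper, dx, dy, dz, ax, ay, az], ...]. A call has 1 to 10 rows; each row shifts and turns the commanded pose from where the row before left it, along the tool's axes as they then stand; what a row does not reach is not made up. A row lasts 1/10 s, in which the tool goes at most 50 mm and 8.59 degrees, less where a joint would pass 70% of its speed; a pose out of reach is approached as far as the arm can. A call is refused whole if a number of a shift passes 0.05 or a number of a turn 0.15, either way. A call with a gripper value outside its range is refused whole. The fingers move at their own pace and stop on an object; "force" is the grip in N (left out, the last holds). Time passes only in rows, so rows that do not move let the fingers close. It gives the time, the measured TCP pose, the force, the opening and the grip force at its end, in the units of the state.
- observe(): the state, without advancing time (a new reading comes with each control period).
- get_image(name): name is "scene" or "top" or "wrist"; returns the picture (480x640x3 uint8, red, green, blue); there is no depth.
- camera_params(name): a dict with "fov_y" (degrees; the focal length in pixels is half the picture's height over the tangent of half this angle, whatever the lens; pixels are square), "cx", "cy" (the principal point, pixels), "extrinsics" (4x4, takes a point from camera to world coordinates); the wrist camera has in their place "hand_eye" (4x4, takes a point from camera to tool coordinates, whose origin is the TCP and whose axes are the flange's). Camera axes: x right, y up, looking along -z (the intrinsics and any distortion apply to the point x, -y, -z); pixel columns grow to the right and rows downward; lengths in mm; the calibration is good to about 2 mm. A picture is of the moment at which its call begins: read the wrist's pose just before it. camera_params takes no time and is no camera call.
- job_done(): hands the job in; it is judged then, once.
The state is a dict: "t": time; "qpos": joint angles; "joint_vel": joint speeds; "joint_efforts": joint torques, N m; "tcp_pos": TCP position; "tcp_rot": TCP orientation; "force": force on the tool from outside, world axes, zero at the start; "ft_torque": the same for the moment, N m; "grip_width": finger opening in mm; "grip_force": force on a finger pad.
Only numpy, scipy, OpenCV 4.12 (cv2) and the standard library are available. Lean on these libraries where they do the work, as an engineer would, in place of code of your own. Each camera call takes 0.05 s, during which the arm holds its last target. There are 200 camera calls.

## Working session

There is one attempt and no reset: what is moved stays moved. The work goes in short steps, Python scripts to look and compute and a tool call to move; the robot and the scene stay as the last step left them, time stands still between calls to the robot, and variables do not carry over. Pictures are saved under pics/ and viewed, at most 10 in all, crops included, and the job is handed in when it is done.

Besides the shell and the picture viewer there is one more tool, called as a command line: name --pt "numbers of a row" for each row, then --argument value for the rest. jog_arm: Moves the arm, as the interface text tells. Its arguments: {"type":"object","properties":{"plan":{"type":"array","items":{"type":"array","items":{"type":"number"}}},"force":{"type":"number"}},"required":["plan"]}

```bash
mkdir -p pics; ls; python3 - <<'E'
from cell import *
import cv2
print(observe())
for n in("scene","top"):
    cv2.imwrite(f"pics/{n}0.png",get_image(n)[:,:,::-1]); print(camera_params(n))
print(camera_params("wrist"))
E
```

```text
pics
{'t': 0.0, 'qpos': array([ 1.53921319,  0.50181575, -0.42677569,  1.5514456 ,  0.22082332,
        1.13827202, -0.21031386]), 'joint_vel': array([-1.74875369e-03,  3.17404324e-04, -2.00976333e-04,  3.97831482e-04,
        1.04293853e-03, -6.02197144e-05, -2.29705586e-04]), 'joint_efforts': array([ 5.48383669e-04, -5.69525743e+01, -5.81587404e+00, -2.80942726e+01,
        1.09470022e-02,  1.17684592e-02, -2.79006036e-05]), 'tcp_pos': array([ 188.5916324 , -621.3324916 ,  230.27991874]), 'tcp_rot': array([-3.13971061e+00, -3.61904282e-05,  2.94819399e-01]), 'force': array([ 0.2172079 , -0.33237281, -0.38519256]), 'ft_torque': array([-0.00961745, -0.05802438,  0.00134455]), 'grip_force': 0.0, 'grip_width': 85.18289591824856}
{'fov_y': 50.08001059461503, 'cx': 319.8195010105286, 'cy': 239.27810218962853, 'extrinsics': array([[-5.32079961e-01, -7.16631564e-01,  4.50921408e-01,
         8.81141541e+02],
       [ 8.46689908e-01, -4.52021477e-01,  2.80700524e-01,
         1.61814331e+02],
       [ 2.66730496e-03,  5.31145730e-01,  8.47276283e-01,
         7.24566795e+02],
       [ 0.000
[... 241 characters left out ...]
705e+02],
       [-9.99972090e-01, -5.34546737e-03, -5.21976730e-03,
        -3.07908233e+01],
       [-5.84467979e-03,  1.24487288e-01,  9.92203989e-01,
         9.01161289e+02],
       [ 0.00000000e+00,  0.00000000e+00,  0.00000000e+00,
         1.00000000e+00]])}
{'fov_y': 70.81913074234478, 'cx': 315.9327421150767, 'cy': 238.56205256577948, 'hand_eye': array([[-9.95349165e-04,  9.58026197e-01,  2.86678941e-01,
         7.27830660e+01],
       [ 9.99998794e-01,  6.11906798e-04,  1.42711990e-03,
        -2.63597129e-01],
       [ 1.19179746e-03,  2.86680016e-01, -9.58025651e-01,
        -1.43195090e+02],
       [ 0.00000000e+00,  0.00000000e+00,  0.00000000e+00,
         1.00000000e+00]])}
```

View pics/top0.png

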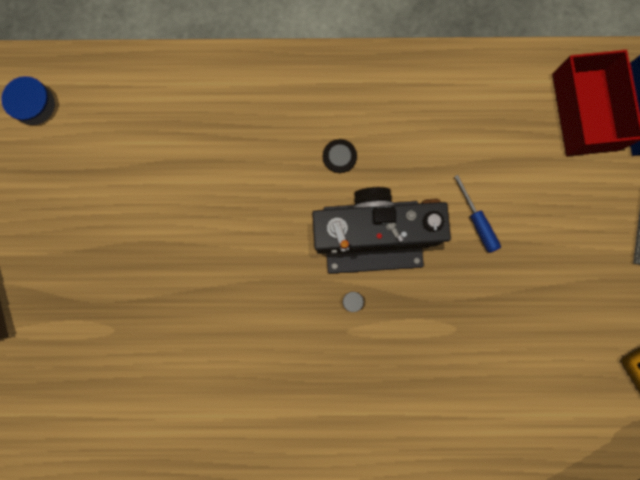

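View pics/scene0.png

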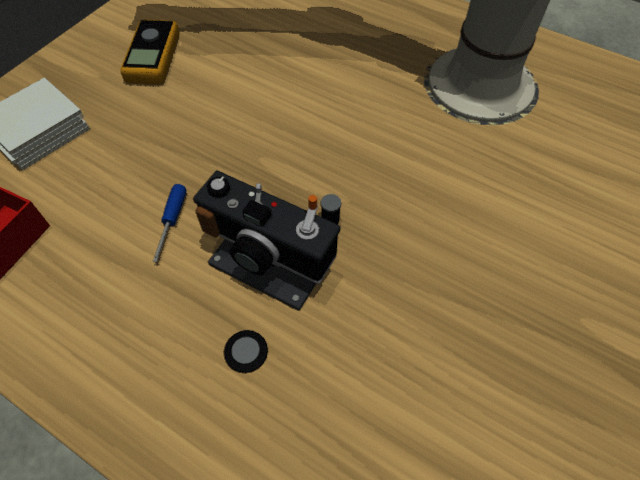

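```bash
python3 - <<'E'
import cv2,numpy as np
a=cv2.imread("pics/top0.png")[180:285,305:465]; b=cv2.imread("pics/scene0.png")[165:270,190:350]
f=lambda i:cv2.resize(i,None,fx=4.8,fy=2.8*4.8/2.8,interpolation=cv2.INTER_CUBIC)
cv2.imwrite("pics/c1.png",f(a));cv2.imwrite("pics/c2.png",f(b))
E
```

```text
(no output)
```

View pics/c1.png

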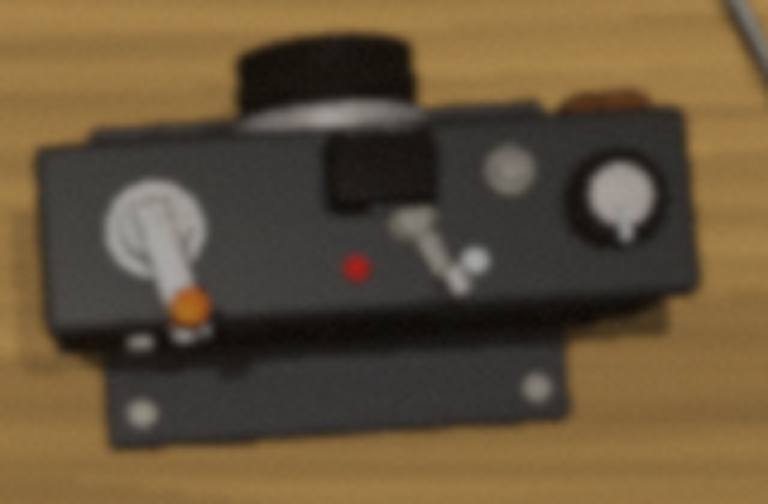

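View pics/c2.png

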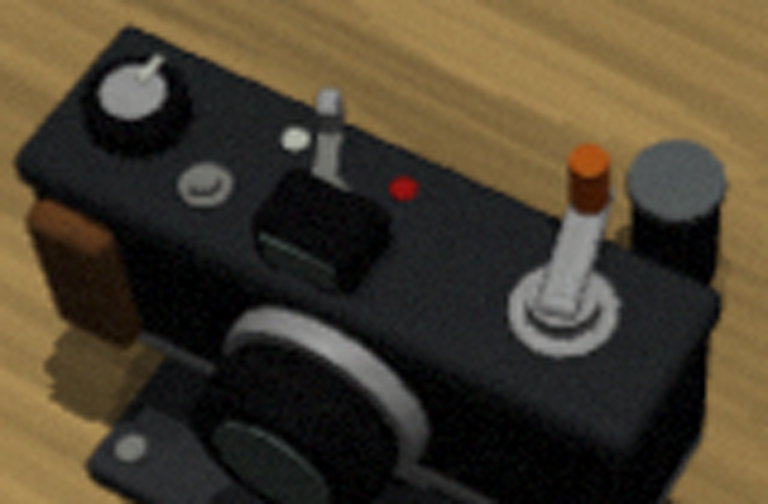

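```bash
cat > h.py <<'E'
import numpy as np, cv2
from cell import *
def proj(P,n,tool=None):
    c=camera_params(n); P=np.atleast_2d(P)
    E=c["extrinsics"] if n!="wrist" else tool@c["hand_eye"]
    q=(np.c_[P,np.ones(len(P))]@np.linalg.inv(E).T)[:,:3]
    f=240/np.tan(np.radians(c["fov_y"]/2))
    return np.c_[c["cx"]-f*q[:,0]/q[:,2],c["cy"]+f*q[:,1]/q[:,2]]
def cam2w(p,P):
    P=np.atleast_2d(P); c,s=np.cos(p[2]),np.sin(p[2])
    return np.c_[p[0]+c*P[:,0]-s*P[:,1],p[1]+s*P[:,0]+c*P[:,1],P[:,2]]
E
python3 - <<'E'
from h import *
from scipy.optimize import least_squares
C=[[31,105,134],[31,-105,134],[-31,-105,134],[-31,105,134],[0,68,136],[0,-78,148]]
o=np.array
T=o([[40,150],[682,110],[697,290],[55,330],[156,228],[616,195]])/4.8+[305,180]
S=o([[625,445],[18,160],[130,28],[718,300],[563,312],[133,92]])/4.8+[190,165]
kT=o([190,306])/4.8+[305,180]; kS=o([588,158])/4.8+[190,165]
lT=o([460,280])/4.8+[305,180]; lS=o([328,96])/4.8+[190,165]
def r(p):
    W=cam2w(p,C); k=cam2w(p,[[30*np.cos(p[3]),68+30*np.sin(p[3]),170]])
    l=cam2w(p,[[-2-24*np.cos(p[4]),-14-24*np.sin(p[4]),151]])
    return np.r_[proj(W,"top")-T,proj(k,"top")-kT,proj(l,"top")-lT,proj(W,"scene")-S,proj(k,"scene")-kS,proj(l,"scene")-lS].ravel()
s=least_squares(r,[480,-80,0.06,3,.5],loss="soft_l1")
print(s.x); print(r(s.x).reshape(2,-1,2).round(1))
p=s.x; np.save("p.npy",p)
print(cam2w(p,[[0,68,134],[-2,-14,134],[30*np.cos(p[3]),68+30*np.sin(p[3]),160],[-2-24*np.cos(p[4]),-14-24*np.sin(p[4]),144]]))
E
```

```text
Traceback (most recent call last):
  File "h.py", line 4, in proj
    c=camera_params(n); P=np.atleast_2d(P)
ValueError: time passes only in moves, steps and waits
```

```bash
sed -i 's/    c=camera_params(n); P=/    c=CP[n]; P=/; s/^def proj/CP={n:camera_params(n) for n in ("scene","top","wrist")}\n&/' h.py
cat > fit.py <<'E'
from h import *
from scipy.optimize import least_squares
C=[[31,105,134],[31,-105,134],[-31,-105,134],[-31,105,134],[0,68,136],[0,-78,148]]
o=np.array
T=o([[40,150],[682,110],[697,290],[55,330],[156,228],[616,195]])/4.8+[305,180]
S=o([[625,445],[18,160],[130,28],[718,300],[563,312],[133,92]])/4.8+[190,165]
kT=o([190,306])/4.8+[305,180]; kS=o([588,158])/4.8+[190,165]
lT=o([460,280])/4.8+[305,180]; lS=o([328,96])/4.8+[190,165]
def r(p):
    W=cam2w(p,C); k=cam2w(p,[[30*np.cos(p[3]),68+30*np.sin(p[3]),170]])
    l=cam2w(p,[[-2-24*np.cos(p[4]),-14-24*np.sin(p[4]),151]])
    return np.r_[proj(W,"top")-T,proj(k,"top")-kT,proj(l,"top")-lT,proj(W,"scene")-S,proj(k,"scene")-kS,proj(l,"scene")-lS].ravel()
s=least_squares(r,[480,-80,0.06,3,.5],loss="soft_l1")
print(s.x); print(r(s.x).reshape(2,-1,2).round(1))
p=s.x; np.save("p.npy",p)
print(cam2w(p,[[0,68,134],[-2,-14,134],[30*np.cos(p[3]),68+30*np.sin(p[3]),160],[-2-24*np.cos(p[4]),-14-24*np.sin(p[4]),144]]))
E
python3 fit.py
```

```text
[ 567.60693103 -123.53668999  -25.07542627  273.58901578  408.87789043]
[[[-1.9 -1.9]
  [ 0.6 -2. ]
  [ 1.3  0.4]
  [-2.6  0.6]
  [-0.7  0.1]
  [ 0.7 -0.3]
  [-0.2 -0.6]
  [-0.5 -0.7]]

 [[ 0.1  1.2]
  [-2.2 -1.1]
  [-0.5 -3. ]
  [ 2.4 -2.6]
  [ 0.3 -0.3]
  [ 0.3 -0.8]
  [ 0.  -0.3]
  [-0.1 -0. ]]]
[[ 563.71164759  -55.64834956  134.        ]
 [ 566.41218525 -137.62826842  134.        ]
 [ 535.30876812  -65.3063223   160.        ]
 [ 545.68253131 -149.72295517  144.        ]]
```

jog_arm --pt "0 0 0 0 0 0 0.12" --pt "0 0 0 0 0 0 0.118" --pt "0 0.029 -0.032 0 0 0 0" --pt "0 0.029 -0.032 0 0 0 0" --pt "0 0.029 -0.032 0 0 0 0" --pt "0 0.029 -0.032 0 0 0 0" --pt "0 0.029 -0.032 0 0 0 0" --pt "0 0.029 -0.032 0 0 0 0" --pt "0 0.029 -0.032 0 0 0 0" --pt "0 0.029 -0.032 0 0 0 0" --force 20

```text
t: 1.1
tcp_pos: [406.5, -351.6, 231.1]
tcp_rot: [-3.141, 0.0, 0.057]
force: [0.4, 0.7, -0.6]
grip_width: 0.3
grip_force: 0.0
```

jog_arm --pt "0 0.0284 -0.0325 0 0 0 0" --pt "0 0.0284 -0.0325 0 0 0 0" --pt "0 0.0284 -0.0325 0 0 0 0" --pt "0 0.0284 -0.0325 0 0 0 0" --pt "0 0.018 -0.02 0 0 0 0" --pt "0 0 0 0 0 0 0" --pt "0 0 0 0 0 0 0"

```text
t: 1.8
tcp_pos: [528.6, -195.4, 230.8]
tcp_rot: [-3.141, 0.001, 0.059]
force: [0.0, -0.9, -0.0]
grip_width: -0.1
grip_force: 0.0
```

```bash
cat > look.py <<'E'
from h import *
import sys
from scipy.spatial.transform import Rotation as Ro
p=np.load("p.npy"); s=observe(); t=s["tcp_pos"]
c,sn=np.cos(p[2]),np.sin(p[2]); d=t-[p[0],p[1],0]
print("tcp world",t.round(1),"yaw",s["tcp_rot"].round(3),"in camera",[round(c*d[0]+sn*d[1],1),round(-sn*d[0]+c*d[1],1),round(t[2],1)],"F",s["force"].round(2))
if len(sys.argv)>1:
    im=get_image("wrist")[:,:,::-1].copy()
    T=np.eye(4);T[:3,:3]=Ro.from_euler("xyz",s["tcp_rot"]).as_matrix();T[:3,3]=t
    for P in [[0,68,136],[0,-78,148],[-23,-25.5,151],[-25.8,83.9,170] if 0 else [30*np.cos(p[3]),68+30*np.sin(p[3]),170],[-31,105,134],[-31,-105,134]]:
        u=proj(cam2w(p,[P]),"wrist",T)[0].astype(int); print(P,u); cv2.circle(im,tuple(int(v) for v in u),4,(0,255,0),1)
    cv2.imwrite(sys.argv[1],im)
E
python3 look.py pics/w1.png
```

```text
tcp world [ 528.6 -195.4  230.8] yaw [-3.141e+00  1.000e-03  5.900e-02] in camera [np.float64(-43.0), np.float64(-69.5), np.float64(230.8)] F [ 0.   -0.92 -0.01]
[0, 68, 136] [120 181]
[0, -78, 148] [329 183]
[-23, -25.5, 151] [251 218]
[np.float64(-28.90948371129363), np.float64(59.98490476997008), 170] [110 234]
[-31, 105, 134] [ 78 223]
[-31, -105, 134] [365 223]
```

View pics/w1.png

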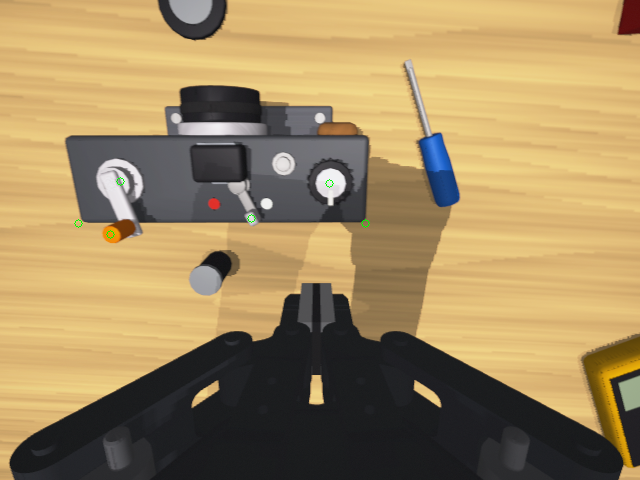

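jog_arm --pt "0 0.011 -0.0135 0 0 0 0" --pt "0 0 0 0.03 0 0 0" --pt "0 0 0 0.03 0 0 0" --pt "0 0 0 0.02 0 0 0" --pt "0 0 0 0.008 0 0 0" --pt "0 0 0 0 0 0 0" --pt "0 0 0 0 0 0 0"

```text
t: 2.55
tcp_pos: [539.4, -182.8, 144.2]
tcp_rot: [3.141, -0.001, 0.056]
force: [0.1, 0.5, 0.2]
grip_width: 0.2
grip_force: 0.0
```

```bash
python3 look.py
```

```text
tcp world [ 539.4 -182.8  144.2] yaw [ 3.141e+00 -1.000e-03  5.600e-02] in camera [np.float64(-31.6), np.float64(-57.5), np.float64(144.2)] F [0.06 0.52 0.18]
```

jog_arm --pt "0 0 -0.006 0.001 0 0 0" --pt "0 0 -0.006 0 0 0 0" --pt "0 0 -0.005 0 0 0 0" --pt "0 0 -0.004 0 0 0 0" --pt "0 0 -0.004 0 0 0 0" --pt "0 0 -0.004 0 0 0 0" --pt "0 0 -0.003 0 0 0 0"

```text
t: 3.25
tcp_pos: [537.3, -149.4, 142.4]
tcp_rot: [-3.142, -0.0, 0.057]
force: [-0.8, -0.8, 0.7]
grip_width: -0.1
grip_force: 0.7
```

jog_arm --pt "0 0 -0.003 0 0 0 0" --pt "0 0 -0.003 0 0 0 0"

```text
t: 3.45
tcp_pos: [537.3, -143.7, 142.4]
tcp_rot: [3.142, -0.001, 0.057]
force: [1.7, -1.3, -0.3]
grip_width: 0.2
grip_force: 0.5
```

jog_arm --pt "0 0 -0.002 0 0 0 0" --pt "0 0 -0.001 0 0 0 0"

```text
t: 3.65
tcp_pos: [537.0, -141.9, 142.5]
tcp_rot: [3.14, -0.001, 0.056]
force: [0.2, -5.1, -0.2]
grip_width: -0.1
grip_force: 2.0
```

jog_arm --pt "0 0 -0.002 0 0 0 0" --pt "0 0 0 0 0 0 0" --pt "0 0 0 0 0 0 0"

```text
t: 3.95
tcp_pos: [536.8, -141.4, 142.5]
tcp_rot: [3.139, -0.001, 0.055]
force: [0.5, -7.2, 0.5]
grip_width: 0.2
grip_force: 2.8
```

jog_arm --pt "0 0 0.01 0 0 0 0" --pt "0 0 0 -0.03 0 0 0" --pt "0 0 0 -0.03 0 0 0" --pt "0.04 0.003 -0.028 0 0 0 0" --pt "0.04 0 -0.028 0 0 0 0" --pt "0.04 0 -0.028 0 0 0 0" --pt "0.04 0 0 0 0 0 0" --pt "0.04 0 0 0 0 0 0"

```text
t: 4.75
tcp_pos: [535.2, -63.9, 202.2]
tcp_rot: [-3.141, 0.0, 0.059]
force: [-0.5, -0.4, -0.0]
grip_width: 40.2
grip_force: 0.0
```

```bash
python3 look.py pics/w2.png
```

```text
tcp world [535.2 -63.9 202.2] yaw [-3.141  0.     0.059] in camera [np.float64(-28.9), np.float64(61.4), np.float64(202.2)] F [-0.48 -0.44 -0.03]
[0, 68, 136] [306 209]
[0, -78, 148] [550 214]
[-23, -25.5, 151] [459 252]
[np.float64(-28.90948371129363), np.float64(59.98490476997008), 170] [319 273]
[-31, 105, 134] [251 255]
[-31, -105, 134] [567 255]
```

View pics/w2.png

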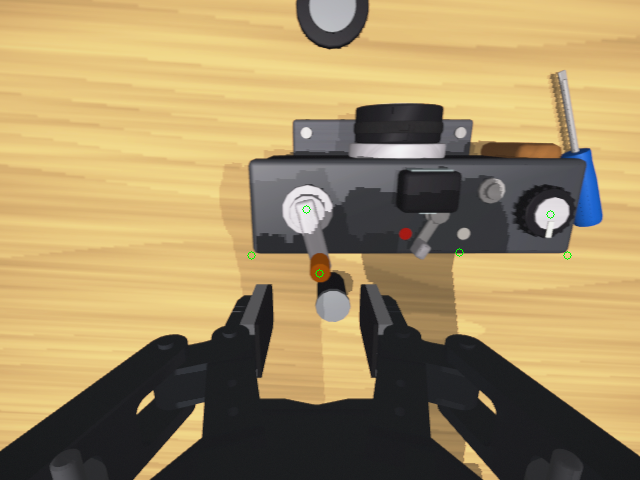

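jog_arm --pt "0.04 0 0.0014 0.024 0 0 0" --pt "0.04 0 0 0.024 0 0 0" --pt "0.04 0 0 0 0 0 0" --pt "0.008 0 0 0 0 0 0" --pt "0.008 0 0 0 0 0 0" --pt "0.008 0 0 0 0 0 0" --pt "0.008 0 0 0 0 0 0" --pt "0.008 0 0 0 0 0 0" --force 25

```text
t: 5.6
tcp_pos: [536.2, -66.5, 155.3]
tcp_rot: [3.141, -0.002, 0.057]
force: [0.1, -0.7, 4.8]
grip_width: 10.6
grip_force: 24.8
```

```bash
python3 look.py; python3 - <<'E'
# tool-frame circle steps; angle phi of knob in camera frame (x=30cos,y=30sin), clockwise => phi decreases; tool x=cam x, tool y=-cam y
import numpy as np
ph=np.radians(195.7)  # ~3.4119
a=3.4119-np.arange(0,25)*2*np.pi/24
P=np.c_[30*np.cos(a),-30*np.sin(a)]
print(np.diff(P,axis=0).round(1).tolist())
E
```

```text
tcp world [536.2 -66.5 155.3] yaw [ 3.141e+00 -2.000e-03  5.700e-02] in camera [np.float64(-28.1), np.float64(58.7), np.float64(155.3)] F [ 0.08 -0.74  4.81]
[[-1.1, -7.8], [1.0, -7.8], [2.9, -7.3], [4.7, -6.3], [6.2, -4.8], [7.2, -3.1], [7.8, -1.1], [7.8, 1.0], [7.3, 2.9], [6.3, 4.7], [4.8, 6.2], [3.1, 7.2], [1.1, 7.8], [-1.0, 7.8], [-2.9, 7.3], [-4.7, 6.3], [-6.2, 4.8], [-7.2, 3.1], [-7.8, 1.1], [-7.8, -1.0], [-7.3, -2.9], [-6.3, -4.7], [-4.8, -6.2], [-3.1, -7.2]]
```

jog_arm --pt "0.008 -0.0011 -0.0078 0 0 0 0" --pt "0.008 0.001 -0.0078 0 0 0 0" --pt "0.008 0.0029 -0.0073 0 0 0 0" --pt "0.008 0.0047 -0.0063 0 0 0 0" --pt "0.008 0.0062 -0.0048 0 0 0 0" --pt "0.008 0.0072 -0.0031 0 0 0 0" --pt "0.008 0.0078 -0.0011 0 0 0 0" --pt "0.008 0.0078 0.001 0 0 0 0"

```text
t: 6.4
tcp_pos: [569.0, -26.4, 155.2]
tcp_rot: [3.141, 0.002, 0.058]
force: [-6.0, -0.8, 10.8]
grip_width: 10.7
grip_force: 25.4
```

```bash
cat > st.py <<'E'
from h import *
p=np.load("p.npy"); s=observe(); t=s["tcp_pos"]
c,sn=np.cos(p[2]),np.sin(p[2]); d=t-[p[0],p[1],0]; F=s["force"]
x,y=c*d[0]+sn*d[1],-sn*d[0]+c*d[1]-68; fx,fy=c*F[0]+sn*F[1],-sn*F[0]+c*F[1]
ph=np.arctan2(y,x)
print("t",s["t"],"rel",round(x,1),round(y,1),"r",round(np.hypot(x,y),1),"phi",round(ph,2),"drag",round(-(fx*np.sin(ph)-fy*np.cos(ph)),2),"Frad",round(fx*np.cos(ph)+fy*np.sin(ph),2),"Fz",round(F[2],1),"z",round(t[2],1),"w",round(s["grip_width"],1))
E
python3 st.py
```

```text
t 6.4 rel 6.9 28.9 r 29.7 phi 1.34 drag 5.77 Frad -1.81 Fz 10.8 z 155.2 w 10.7
```

jog_arm --pt "0.008 0.0073 0.0029 -0.0005 0 0 0" --pt "0.008 0.0063 0.0047 -0.0005 0 0 0" --pt "0.008 0.0048 0.0062 0 0 0 0" --pt "0.008 0.0031 0.0072 0 0 0 0" --pt "0.008 0.0011 0.0078 0 0 0 0" --pt "0.008 -0.001 0.0078 0 0 0 0" --pt "0.008 -0.0029 0.0073 0 0 0 0" --pt "0.008 -0.0047 0.0063 0 0 0 0"

```text
t: 7.2
tcp_pos: [588.8, -73.5, 155.6]
tcp_rot: [-3.138, -0.005, 0.059]
force: [4.8, 4.0, -4.0]
grip_width: 10.9
grip_force: 24.4
```

```bash
python3 st.py
```

```text
t 7.2 rel 24.0 -19.3 r 30.8 phi -0.68 drag 6.03 Frad 1.57 Fz -4.0 z 155.6 w 10.9
```

jog_arm --pt "0.008 -0.0062 0.0048 0 0 0 0" --pt "0.008 -0.0072 0.0031 0 0 0 0" --pt "0.008 -0.0078 0.0011 0 0 0 0" --pt "0.008 -0.0078 -0.001 0 0 0 0" --pt "0.008 -0.0073 -0.0029 0 0 0 0" --pt "0.008 -0.0063 -0.0047 0 0 0 0" --pt "0.008 -0.0048 -0.0062 0 0 0 0" --pt "0.008 -0.0031 -0.0072 0 0 0 0"

```text
t: 8.0
tcp_pos: [536.8, -67.9, 155.5]
tcp_rot: [3.14, -0.003, 0.055]
force: [4.4, -5.0, -2.7]
grip_width: 10.5
grip_force: 24.5
```

```bash
python3 st.py
```

```text
t 8.0 rel -27.6 -10.7 r 29.6 phi -2.77 drag 6.41 Frad -1.97 Fz -2.7 z 155.5 w 10.5
```

One turn done, still dragging. Second turn in the same thirds.

jog_arm --pt "0.008 -0.0011 -0.0078 0 0 0 0" --pt "0.008 0.001 -0.0078 0 0 0 0" --pt "0.008 0.0029 -0.0073 0 0 0 0" --pt "0.008 0.0047 -0.0063 0 0 0 0" --pt "0.008 0.0062 -0.0048 0 0 0 0" --pt "0.008 0.0072 -0.0031 0 0 0 0" --pt "0.008 0.0078 -0.0011 0 0 0 0" --pt "0.008 0.0078 0.001 0 0 0 0"

```text
t: 8.8
tcp_pos: [568.1, -26.3, 155.3]
tcp_rot: [3.141, 0.004, 0.058]
force: [-5.9, 0.6, 6.9]
grip_width: 10.6
grip_force: 25.4
```

```bash
python3 st.py
```

```text
t 8.8 rel 6.0 29.1 r 29.7 phi 1.37 drag 5.94 Frad -0.3 Fz 6.9 z 155.3 w 10.6
```

jog_arm --pt "0.008 0.0073 0.0029 0 0 0 0" --pt "0.008 0.0063 0.0047 0 0 0 0" --pt "0.008 0.0048 0.0062 0 0 0 0" --pt "0.008 0.0031 0.0072 0 0 0 0" --pt "0.008 0.0011 0.0078 0 0 0 0" --pt "0.008 -0.001 0.0078 0 0 0 0" --pt "0.008 -0.0029 0.0073 0 0 0 0" --pt "0.008 -0.0047 0.0063 0 0 0 0"

```text
t: 9.6
tcp_pos: [588.8, -73.5, 155.6]
tcp_rot: [-3.138, -0.005, 0.059]
force: [4.6, 3.9, -4.1]
grip_width: 11.0
grip_force: 24.7
```

```bash
python3 st.py
```

```text
t 9.6 rel 24.0 -19.3 r 30.8 phi -0.68 drag 5.84 Frad 1.44 Fz -4.1 z 155.6 w 11.0
```

jog_arm --pt "0.008 -0.0062 0.0048 0 0 0 0" --pt "0.008 -0.0072 0.0031 0 0 0 0" --pt "0.008 -0.0078 0.0011 0 0 0 0" --pt "0.008 -0.0078 -0.001 0 0 0 0" --pt "0.008 -0.0073 -0.0029 0 0 0 0" --pt "0.008 -0.0063 -0.0047 0 0 0 0" --pt "0.008 -0.0048 -0.0062 0 0 0 0" --pt "0.008 -0.0031 -0.0072 0 0 0 0"

```text
t: 10.4
tcp_pos: [535.7, -65.6, 155.5]
tcp_rot: [3.142, -0.002, 0.057]
force: [6.4, 2.3, -3.4]
grip_width: 10.7
grip_force: 24.6
```

```bash
python3 st.py
```

```text
t 10.4 rel -28.5 -8.3 r 29.7 phi -2.86 drag -0.06 Frad -6.8 Fz -3.4 z 155.5 w 10.7
```

jog_arm --pt "0.008 -0.0011 -0.0078 0 0 0 0" --pt "0.008 0.001 -0.0078 0 0 0 0" --pt "0.008 0.0029 -0.0073 0 0 0 0" --pt "0.008 0.0047 -0.0063 0 0 0 0"

```text
t: 10.8
tcp_pos: [541.2, -36.8, 155.4]
tcp_rot: [3.141, 0.001, 0.056]
force: [2.8, -2.9, 1.4]
grip_width: 10.2
grip_force: 24.9
```

```bash
python3 st.py
```

```text
t 10.8 rel -21.4 20.1 r 29.3 phi 2.39 drag 0.43 Frad -4.07 Fz 1.4 z 155.4 w 10.2
```

jog_arm --pt "0.008 0.0062 -0.0048 0 0 0 0" --pt "0.008 0.0072 -0.0031 0 0 0 0" --pt "0.008 0.0078 -0.0011 0 0 0 0" --pt "0.008 0 0 0 0 0 0"

```text
t: 11.2
tcp_pos: [563.0, -26.1, 155.3]
tcp_rot: [-3.141, -0.0, 0.057]
force: [1.5, -0.4, 4.1]
grip_width: 10.5
grip_force: 25.3
```

```bash
python3 st.py
```

```text
t 11.2 rel 1.0 29.6 r 29.6 phi 1.54 drag -1.52 Frad -0.44 Fz 4.1 z 155.3 w 10.5
```

Light since the end of turn two (drag 0.4 N or less against 6 N before). Release gently and rise.

jog_arm --pt "0.015 0 0 0 0 0 0" --pt "0.03 0 0 0 0 0 0" --pt "0.04 0 0 0 0 0 0" --pt "0.04 0 0 0 0 0 0" --pt "0.04 0 0 -0.02 0 0 0" --pt "0.04 0 0 -0.03 0 0 0" --pt "0.04 0 0 -0.03 0 0 0" --pt "0.04 -0.04 0 -0.02 0 0 0" --pt "0.04 -0.03 0 0 0 0 0" --pt "0.04 0 0 0 0 0 0"

```text
t: 12.2
tcp_pos: [488.7, -30.9, 255.6]
tcp_rot: [3.139, 0.002, 0.056]
force: [0.0, -0.6, -0.6]
grip_width: 39.8
grip_force: 0.0
```

```bash
python3 look.py pics/w3.png
```

```text
tcp world [488.7 -30.9 255.6] yaw [3.139e+00 2.000e-03 5.600e-02] in camera [np.float64(-73.5), np.float64(97.0), np.float64(255.6)] F [ 0.01 -0.6  -0.55]
[0, 68, 136] [355 136]
[0, -78, 148] [562 135]
[-23, -25.5, 151] [485 169]
[np.float64(-28.90948371129363), np.float64(59.98490476997008), 170] [371 180]
[-31, 105, 134] [305 177]
[-31, -105, 134] [576 177]
```

View pics/w3.png

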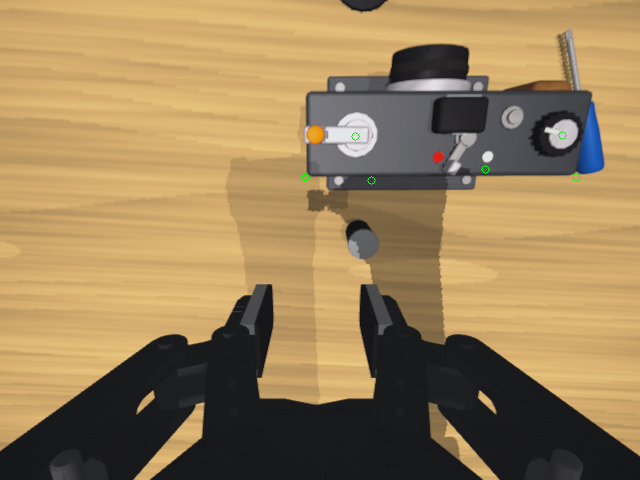

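```bash
python3 -c "
from cell import *
print(job_done())"
```

```text
the job is handed in; nothing more can be done
None
```

The lever is at the red dot. I turned the crank clockwise until its drag fell from about 6 N to almost nothing near the end of turn two, then stopped about a quarter turn later. The canister, lens cap and screwdriver were not touched; the job is handed in at about 12 s, but no verdict was shown.

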